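# Find the loose bearing bolt on the key machine and hold its cap open

## Task

First turn the key machine's speed dial fully anticlockwise to its off stop. Then tap the three bearing bolts from above until you find the loose one, the one that sinks right down while the others stay firm, and lift the cap of that bearing, and no other, well past halfway open. The cap falls shut by itself, so finish while still holding it open, with everything else on the bench left where it is.

Things in the scene. Friction and masses are not known exactly. Their poses are not given: they have to be found in the camera images.
- machine: Low grey machine fixed to the bench: base slab 240 x 330 x 30 mm, from 90 mm before to 150 mm behind the origin (on the bench; x backward, y left along the three bearings at y = 105, 0, -105 mm). Each bearing, front to back: a bolt (axis at x = -65 mm) in a 30 mm square boss 56 mm high; a housing 56 mm wide, 60 mm high, x = -2 to 52 mm, with a grey hinged cap. Motor at rear left, 86 mm high.
- speedbox: The key machine's speed control box, fixed to the bench left of it, grey, 110 x 100 x 45 mm, origin at the centre of its underside; the dial stands in the middle of its top.
- dial (a joint): Turn of the speed dial (rad): 0 = fully anticlockwise stop = off, growing clockwise seen from above, up to 4.5. Starts at 0.6 to 1.35, stays where left, turns with 0.05 N m. At 0 its bar grip lies along the box's x axis, white mark at the -x end; the bar's yaw is the box's yaw minus this value.
- dial_grip (a point): Point on the dial's vertical axis at gripping height, 82 mm above the bench. The black bar grip is 42 mm long, 14 mm wide and rises 7 mm above this point and 23 mm below it, to a round skirt 44 mm across.
- bolt1 (a joint): How far the left bolt has sunk (m), 0 at the start. A loose bolt sinks under a push of about 2.5 N, by up to 0.006, and stays down; a tight one gives less than 0.0015. Just one of the three is loose, any of them, and they look alike.
- bolt1_top (a point): Centre of the top of the left bolt's hexagonal steel head (23 mm across, 12 mm tall), 75 mm above the bench at the start; it moves straight down with the bolt.
- cap1 (a joint): Opening of the left cap (rad): 0 shut, 1.2 its stop. It belongs to the left bolt just before it and falls shut when let go. Its hinge line runs along the machine's y, 61 mm above the bench at the machine's x = 40 mm, the cap's far edge: it opens upward and away from the robot. Mass 80 g.
- cap1_grip (a point): Point to pinch on the left cap: in its upright black ear (20 mm wide along the machine's y, 12 mm thick, top 9 mm above this point), 80 mm above the bench when shut, 62 mm before and 19 mm above the hinge line. The ear stands on a free tongue of the same width, so fingers can straddle both from above; the wide part (46 mm) begins 20 mm behind.
- bolt2 (a joint): How far the middle bolt has sunk (m), 0 at the start. A loose bolt sinks under a push of about 2.5 N, by up to 0.006, and stays down; a tight one gives less than 0.0015. Just one of the three is loose, any of them, and they look alike.
- bolt2_top (a point): Centre of the top of the middle bolt's hexagonal steel head (23 mm across, 12 mm tall), 75 mm above the bench at the start; it moves straight down with the bolt.
- cap2 (a joint): Opening of the middle cap (rad): 0 shut, 1.2 its stop. It belongs to the middle bolt just before it and falls shut when let go. Its hinge line runs along the machine's y, 61 mm above the bench at the machine's x = 40 mm, the cap's far edge: it opens upward and away from the robot. Mass 80 g.
- cap2_grip (a point): Point to pinch on the middle cap: in its upright black ear (20 mm wide along the machine's y, 12 mm thick, top 9 mm above this point), 80 mm above the bench when shut, 62 mm before and 19 mm above the hinge line. The ear stands on a free tongue of the same width, so fingers can straddle both from above; the wide part (46 mm) begins 20 mm behind.
- bolt3 (a joint): How far the right bolt has sunk (m), 0 at the start. A loose bolt sinks under a push of about 2.5 N, by up to 0.006, and stays down; a tight one gives less than 0.0015. Just one of the three is loose, any of them, and they look alike.
- bolt3_top (a point): Centre of the top of the right bolt's hexagonal steel head (23 mm across, 12 mm tall), 75 mm above the bench at the start; it moves straight down with the bolt.
- cap3 (a joint): Opening of the right cap (rad): 0 shut, 1.2 its stop. It belongs to the right bolt just before it and falls shut when let go. Its hinge line runs along the machine's y, 61 mm above the bench at the machine's x = 40 mm, the cap's far edge: it opens upward and away from the robot. Mass 80 g.
- cap3_grip (a point): Point to pinch on the right cap: in its upright black ear (20 mm wide along the machine's y, 12 mm thick, top 9 mm above this point), 80 mm above the bench when shut, 62 mm before and 19 mm above the hinge line. The ear stands on a free tongue of the same width, so fingers can straddle both from above; the wide part (46 mm) begins 20 mm behind.
- keytray: Bystander, loose, to be left alone: open steel tray of keys, 120 x 190 x 32 mm; origin at its underside centre.
- padlock: Bystander, loose, to be left alone: brass padlock lying flat, body 45 x 50 x 22 mm, steel shackle to its +x; origin at its underside centre.
- lockcore: Bystander, loose, to be left alone: round brass lock cylinder, 34 mm across, 30 mm tall, standing on the bare rear right corner of the key machine's base slab; origin at its underside centre.
- sparekey: Bystander, loose, to be left alone: single steel key lying flat on the machine's slab between the left and middle bolts, 58 mm long, 4 mm thick; origin at its underside centre.
- screwdriver: Bystander, loose, to be left alone: screwdriver lying to the right of the key machine; origin at its underside near the middle.
- oilcan: Bystander, loose, to be left alone: small white plastic bottle, 44 mm across, 110 mm tall; origin at its underside centre.
- brush: Bystander, loose, to be left alone: small hand brush lying in front of the speed box; origin at its underside near the middle.
There are look-alikes about, which are no part of the job. What is meant by the speedbox is not blue or brown, and is the larger of those in its own colour.

How it is judged:
On the way, in this order (a step that is already met when the one before it is completed fails the run):
1. the dial is at its off stop (value of joint dial below 0.1 rad), for 0.2 s.
2. the loose bolt has been tapped down (value of joint any of bolt1, bolt2, bolt3 above 0.004 m), for 0.2 s.
At the end, for the whole second after the job is handed in: The dial is within 0.12 rad of its anticlockwise stop; the loose bolt is sunk more than 4 mm; its cap is open by more than 0.6 rad (half its travel) and the fingers bear on it with more than 0.3 N; the other two caps are shut to within 0.15 rad (value of joint dial below 0.12 rad and ((value of joint bolt1 above 0.004 m and value of joint cap1 above 0.6 rad and contact force between the fingers and cap1 above 0.3 N and value of joint each of cap2, cap3 below 0.15 rad) or (value of joint bolt2 above 0.004 m and value of joint cap2 above 0.6 rad and contact force between the fingers and cap2 above 0.3 N and value of joint each of cap1, cap3 below 0.15 rad) or (value of joint bolt3 above 0.004 m and value of joint cap3 above 0.6 rad and contact force between the fingers and cap3 above 0.3 N and value of joint each of cap1, cap2 below 0.15 rad))); the arm keeps its last pose, push and grip.
It fails at once if a cap is lifted though its bolt has not been found loose ((value of joint cap1 above 0.3 rad and value of joint bolt1 below 0.003 m) or (value of joint cap2 above 0.3 rad and value of joint bolt2 below 0.003 m) or (value of joint cap3 above 0.3 rad and value of joint bolt3 below 0.003 m)).
It fails at once if something lying about is moved by more than 30 mm (distance of any of keytray, padlock, lockcore, sparekey, screwdriver, oilcan, brush from where it was at the start of the episode above 0.03 m).
It also fails if it takes over 61 s, if anything falls off the work surface, if the arm or the gripper's body presses on something with over 40 N, if the wrist force passes 120 N, or if a joint passes its speed limit or range.

## Robot

A 6-joint arm with a two-finger parallel gripper is mounted at the origin on the work surface. World frame = base frame: x ahead of the robot, y to its left, z up, the work surface at z = 0. Lengths are in m, angles in rad, forces in N, time in s.
With the tool pointing down it reaches from about 0.35 to 0.775 m from the base axis. Payload 7.3 kg.
Tool frame: the origin (TCP) lies between the finger pads; the fingertips stand ahead of it and the grasp point (between the pads) lies 3 mm ahead of it (nose_length is the z of the fingertips in the tool frame, in m); z points along the fingers, y is the line along which they close (so a half turn about z gives the same grasp; the last joint's range is limited). The gripper opens to 92 mm and grips with 3 to 60 N. Pads are 19 mm wide; open, the fingers measure 130 mm over their backs; the gripper's body (75 mm by 190 mm) begins 47 mm behind the grasp point.
Start: joints at [0.959, 0.342, 1.524, -0, 1.275, -0.146], TCP at [0.236, 0.469, 0.249] pointing down, gripper open.
Joint ranges: [-2.53, 2.53], [-0.77, 2.02], [0.04, 2.7], [-1, 4.14], [0.28, 2.66], [-3.11, 3.11]. Speed limits (rad/s): [2.57, 2.57, 3.14, 3.14, 3.14, 3.14].

## Interface

Orientations are given as a unit quaternion [x, y, z, w].
In Python, from station import movep, line_to, movej, move_gripper, pause, inverse_kinematics, read_camera, camera_model, PlanningError, finish_job, current_time_s, current_q, current_joint_velocities, current_effort, current_eef_pos, current_ee_rot, current_ft_force, current_wrist_torque, current_finger_gap, current_grasp_force, nose_length gives the robot as it stands. Calls block until the motion is done:
- movep(position, orientation): joint-space move of the TCP to a pose.
- line_to(position, max_speed=0.15, frame=None): straight line of the TCP; frame=None keeps the orientation; max_speed is the mean speed in m/s.
- movej(angles): joint-space move.
- move_gripper(opening): finger opening in m; the grip force is fixed at half the most; returns when the fingers have stopped.
- pause(seconds).
- inverse_kinematics(position, orientation): joint angles nearest the present ones, or None.
- read_camera(name): name is "side" or "top" or "wrist"; returns (picture, depth): 384x512x3 uint8, blue, green, red; 384x512 float32, m along the optical axis (not along the pixel's ray), 0 where there is no reading.
- camera_model(name): a dict with "fov_y" (degrees; the focal length in pixels is half the picture's height over the tangent of half this angle, whatever the lens; pixels are square), "cx", "cy" (the principal point, pixels), "world_to_cam" (4x4, takes a point from world to camera coordinates). Camera axes: x right, y up, looking along -z (the intrinsics and any distortion apply to the point x, -y, -z); pixel columns grow to the right and rows downward; lengths in m; the calibration is good to about 2 mm. A picture is of the moment at which its call begins: read the wrist's pose just before it. camera_model takes no time and is no camera call; for the wrist camera it gives the pose at the moment of the call.
A pose or a line that the arm cannot do raises PlanningError and nothing moves.
- finish_job(): hands the job in; it is judged then, once.
Readings, each from a call of its own:
- current_time_s(): time.
- current_q(): joint angles.
- current_joint_velocities(): joint speeds.
- current_effort(): joint torques, N m.
- current_eef_pos(): TCP position.
- current_ee_rot(): TCP orientation.
- current_ft_force(): force on the tool from outside, world axes, zero at the start.
- current_wrist_torque(): the same for the moment, N m.
- current_finger_gap(): finger opening in m.
- current_grasp_force(): force on a finger pad.
Only numpy, scipy, OpenCV 4.12 (cv2) and the standard library are available. Lean on these libraries where they do the work, as an engineer would, in place of code of your own. Each camera call takes 0.05 s, during which the arm holds its last target. There are 200 camera calls.

## Working session

There is one attempt and no reset: what is moved stays moved. The work goes in short steps, each a Python script; the robot and the scene stay as the last script left them, time stands still between calls to the robot, and variables do not carry over. Pictures are saved under pics/ and viewed, at most 10 in all, crops included, and the job is handed in when it is done.

```bash
mkdir -p pics; ls; python3 - <<'E'
from station import *
import cv2,numpy as np
for n in("top","side"):
    im,d=read_camera(n); cv2.imwrite(f"pics/{n}0.png",im); np.savez(f"{n}0.npz",im=im,d=d)
    m=camera_model(n); print(n,m, (d==0).mean())
print(nose_length,current_time_s(),current_ee_rot())
E
```

```text
pics
top {'fov_y': 54.1291632608243, 'cx': 254.8756263717265, 'cy': 195.13016015437896, 'world_to_cam': array([[ 0.00171361, -0.99999152,  0.00374422, -0.01427858],
       [ 0.99485343,  0.00208411,  0.10130309, -0.52276163],
       [-0.10131003,  0.00355136,  0.99484856, -1.12964479],
       [ 0.        ,  0.        ,  0.        ,  1.        ]])} 0.004002888997395833
side {'fov_y': 56.26518804009894, 'cx': 254.74655436396736, 'cy': 194.24067816334215, 'world_to_cam': array([[ 0.96545303, -0.25967977, -0.02160695, -0.50759788],
       [ 0.19342849,  0.65863449,  0.72717675, -0.14265599],
       [-0.17460201, -0.7062344 ,  0.68611013, -1.07763361],
       [ 0.        ,  0.        ,  0.        ,  1.        ]])} 0.0038909912109375
0.022 0.1 [ 2.30786578e-01  9.73004146e-01 -6.57048053e-04 -2.34831686e-04]
```

View pics/top0.png

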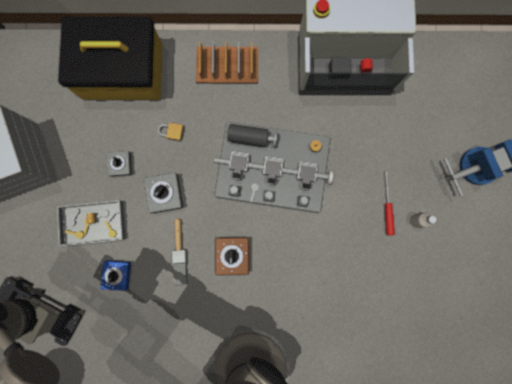

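View pics/side0.png

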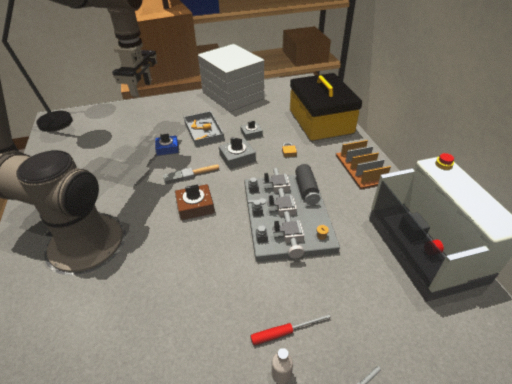

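Candidates for the speedbox in the top view are large grey (162,193), small grey (119,163), blue (115,275) and brown (232,256). By the description I choose the large grey one at (162,193). The machine is at about (275,168), with bolts near (235,190), (269,196) and (303,201). Next I'll check in a crop and measure using height masks.

```bash
cat > h.py <<'E'
import numpy as np,cv2
from station import *
def cloud(m,d):
    f=192/np.tan(np.radians(m["fov_y"]/2)); v,u=np.mgrid[:d.shape[0],:d.shape[1]]
    c=np.stack([(u-m["cx"])/f*d,-(v-m["cy"])/f*d,-d],-1); T=np.linalg.inv(m["world_to_cam"])
    return c@T[:3,:3].T+T[:3,3]
def ray(m,u,v,z):
    f=192/np.tan(np.radians(m["fov_y"]/2)); T=np.linalg.inv(m["world_to_cam"])
    r=T[:3,:3]@np.array([(u-m["cx"])/f,-(v-m["cy"])/f,-1]); o=T[:3,3]
    return o+r*(z-o[2])/r[2]
def rect(P,mask):
    n,l,s,_=cv2.connectedComponentsWithStats(mask.astype(np.uint8)); out=[]
    for i in range(1,n):
        if s[i,4]>15:
            p=P[l==i]; out.append((s[i,4],np.round(p.mean(0),4),cv2.minAreaRect((p[:,:2]*1000).astype(np.float32)),s[i,:2]+s[i,2:4]/2))
    return out
E
python3 - <<'E'
from h import *
z=np.load("top0.npz");im,d=z["im"],z["d"];m=camera_model("top");P=cloud(m,d)
reg=np.zeros(d.shape,bool);reg[110:220,100:340]=1
for lo,hi in((.038,.052),(.022,.04),(.068,.082)):
    print(lo)
    for r in rect(P,reg&(P[...,2]>lo)&(P[...,2]<hi)): print(*r)
cv2.imwrite("pics/c1.png",cv2.resize(im[115:225,100:340],None,fx=3.3,fy=3.3,interpolation=cv2.INTER_CUBIC))
E
```

```text
0.038
32 [0.6212 0.407  0.0432] ((620.6923828125, 406.4877014160156), (14.675211906433105, 28.7410888671875), 82.95618438720703) [118.  162.5]
62 [0.6242 0.0883 0.049 ] ((625.1702270507812, 89.51105499267578), (43.65351867675781, 16.14544677734375), 83.96978759765625) [221.5 161.5]
59 [ 0.6091 -0.0127  0.0488] ((610.2929077148438, -12.549144744873047), (47.02347183227539, 15.530853271484375), 80.36830139160156) [255.  166.5]
61 [ 0.5935 -0.1184  0.0492] ((594.38037109375, -117.41979217529297), (48.872188568115234, 15.560809135437012), 81.80242919921875) [289.5 171.5]
60 [ 0.5769 -0.221   0.0485] ((575.272216796875, -219.41236877441406), (42.93101501464844, 40.41877746582031), 3.083986759185791) [323.5 177.5]
965 [0.5279 0.2686 0.0448] ((528.8001708984375, 270.4141540527344), (109.92894744873047, 100.24765014648438), 10.562240600585938) [162. 193.]
0.022
2532 [ 0.6676 -0.0976  0.0292] ((672.6965942382812, -75.82469177246094), (329.7975158691406, 119.47225189208984), 81.57949829101562) [275. 148.]
469 [0.6198 0.4101 0.0303] ((621.71435546875, 412.7832336425781), (74.7120132446289, 67.9
[... 635 characters left out ...]
0125 0.0763] ((688.8326416015625, 10.459129333496094), (123.31008911132812, 26.339757919311523), 83.02423095703125) [248.  138.5]
24 [ 0.689  -0.071   0.0771] ((689.7566528320312, -70.99891662597656), (5.889216899871826, 40.87992858886719), 80.59712219238281) [275. 139.]
41 [0.5341 0.0514 0.0734] ((534.406494140625, 51.62628936767578), (17.859416961669922, 21.04896354675293), 89.3962173461914) [233.5 190. ]
39 [ 0.5185 -0.0527  0.0745] ((518.3378295898438, -51.803794860839844), (17.802331924438477, 18.175260543823242), 89.81047058105469) [268.5 195.5]
38 [ 0.5027 -0.1567  0.0739] ((502.8644104003906, -155.856201171875), (18.289690017700195, 19.65791130065918), 61.809425354003906) [304. 201.]
```

View pics/c1.png

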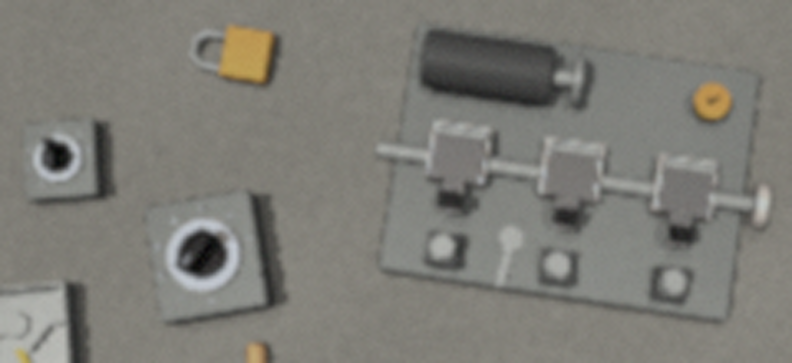

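The crop confirms the choice: the large grey box is at top-view (162,193), with its dial bar running lower-left to upper-right. The ears are at about (237,175), (272,180) and (306,185). I'll hover above the dial and look with the wrist camera.

```bash
cat >> h.py <<'E'
from scipy.spatial.transform import Rotation as R
def down(yy): a=(yy+np.pi/2)/2; return R.from_quat([np.cos(a),np.sin(a),0,0])
def bar(im,m,z,cen,rad=.024,thr=60):
    v,u=np.nonzero(im.max(2)<thr); p=np.array([ray(m,a,b,z)[:2] for a,b in zip(u,v)])
    p=p[np.linalg.norm(p-cen,axis=1)<rad]; c,s,(w,h),=p.mean(0),None,(0,0)
    (cx,cy),(w,h),a=cv2.minAreaRect((p*1000).astype(np.float32)); e=np.linalg.eigh(np.cov(p.T))[1][:,1]
    return c,(cx,cy,w,h,a),np.degrees(np.arctan(e[1]/e[0])),len(p)
E
python3 - <<'E'
from h import *
z=np.load("top0.npz");m=camera_model("top");c0=np.array([.5288,.2704])
for t in(40,55,70): r=bar(z["im"],m,.089,c0,thr=t); print(t,r)
phi=np.radians(bar(z["im"],m,.089,c0,thr=55)[2])
best=None
for k in(-1,1):
    yy=phi+k*np.pi/2; q=inverse_kinematics([*c0,.2],down(yy).as_quat()); print(k,q)
    if q is not None and (best is None or abs(q[5]+.4)<abs(best[1][5]+.4)): best=(yy,q)
movep([*c0,.2],down(best[0]).as_quat())
print(current_q(),current_time_s(),current_eef_pos(),current_ft_force())
m=camera_model("wrist");im,d=read_camera("wrist");cv2.imwrite("pics/w1.png",im);np.savez("w1.npz",im=im,d=d,W=m["world_to_cam"])
for t in(40,55,70): print(t,bar(im,m,.089,c0,thr=t))
E
```

```text
40 (array([0.5268051 , 0.25844117]), (528.3375244140625, 259.1402587890625, 29.503507614135742, 23.023426055908203, 8.6494722366333), np.float64(-26.27662122727889), 46)
55 (array([0.5275059 , 0.26037115]), (526.5322875976562, 261.6045227050781, 32.355899810791016, 26.176025390625, 1.4849551916122437), np.float64(-3.11889861467626), 86)
70 (array([0.52741979, 0.26138718]), (527.8596801757812, 263.0895690917969, 35.225318908691406, 29.076295852661133, 1.4849551916122437), np.float64(-3.1055498640672488), 100)
-1 [ 3.43690070e-01  5.07529555e-01  1.39971115e+00 -4.44089210e-16
  1.23435195e+00  1.96892145e+00]
1 [ 3.43690070e-01  5.07529555e-01  1.39971115e+00 -4.44089210e-16
  1.23435195e+00 -1.17267121e+00]
[ 3.45048873e-01  5.07138513e-01  1.39997051e+00  4.22811832e-04
  1.23452023e+00 -1.17193178e+00] 1.4417 [0.52824008 0.27117485 0.20014136] [ 0.33950827 -0.24580332 -0.08930453]
40 (array([0.52081077, 0.26988111]), (522.9208984375, 271.893798828125, 36.63932800292969, 35.455894470214844, 12.549847602844238), np.float64(-82.64377827553716), 701)
55 (array([0.5224576 , 0.26947363]), (522.2439575195312, 268.06512451171875, 34.0410041809082, 41.818511962890625, 41.435001373291016), np.float64(-34.597932886034364), 1299)
70 (array([0.52330626, 0.26986292]), (528.15087890625, 272.9559326171875, 47.36141586303711, 37.75020217895508, 11.676669120788574), np.float64(-20.084775812976343), 1409)
```

View pics/w1.png

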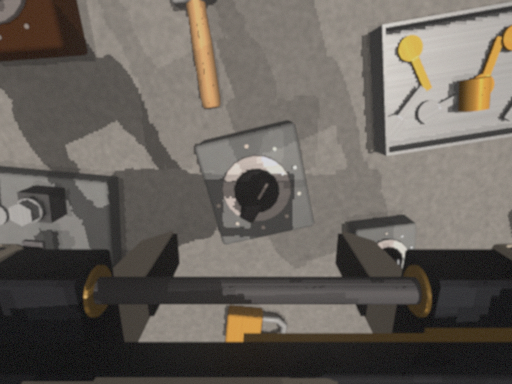

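The wrist view shows the chosen box at (255,185), with a black dial and its white mark from (255,197) to (270,180). The colour mask mixes the bar with the skirt, so I'll separate the bar using depth.

```bash
python3 - <<'E'
from h import *
z=np.load("w1.npz");m=camera_model("wrist");m["world_to_cam"]=z["W"];P=cloud(m,z["d"])
reg=np.linalg.norm(P[...,:2]-[.5288,.2704],axis=-1)<.035
print(np.percentile(P[reg][:,2],[5,25,50,75,90,99]))
for lo in(.075,.08,.084):
    k=reg&(P[...,2]>lo); p=P[k]; e=np.linalg.eigh(np.cov(p[:,:2].T))[1][:,1]
    print(lo,len(p),p.mean(0),cv2.minAreaRect((p[:,:2]*1000).astype(np.float32)),np.degrees(np.arctan(e[1]/e[0])))
k=np.linalg.norm(P[...,:2]-[.5288,.2704],axis=-1)<.09
k&=(P[...,2]>.04)&(P[...,2]<.05)
for r in rect(P,k): print(*r)
E
```

```text
[0.05005587 0.257335   0.27655116 0.28281144 0.28543928 0.28802092]
0.075 12764 [0.50230496 0.2727196  0.26395135] ((514.6456298828125, 264.9682922363281), (41.92384338378906, 54.77738952636719), 51.06385803222656) 87.68173524244166
0.08 12717 [0.50224802 0.27272603 0.26464107] ((514.6456298828125, 264.9682922363281), (41.92384338378906, 54.77738952636719), 51.06385803222656) 87.47068246519932
0.084 12676 [0.50219753 0.27273054 0.26523143] ((514.6456298828125, 264.9682922363281), (41.92384338378906, 54.77738952636719), 51.06385803222656) 87.28811003258615
7067 [0.5214 0.2706 0.0445] ((527.1813354492188, 270.5482482910156), (109.30082702636719, 99.99982452392578), 10.186312675476074) [255.5 183. ]
16 [0.5112 0.2898 0.0496] ((511.1689453125, 289.360107421875), (5.810927867889404, 4.147441387176514), 71.65351867675781) [275.5 172. ]
28 [0.535  0.2982 0.0495] ((534.2708129882812, 298.4388122558594), (5.606688022613525, 13.063822746276855), 64.99554443359375) [284.5 194. ]
```

```bash
python3 - <<'E'
from h import *
z=np.load("w1.npz");m=camera_model("wrist");m["world_to_cam"]=z["W"];P=cloud(m,z["d"])
reg=(np.linalg.norm(P[...,:2]-[.528,.2704],axis=-1)<.04)&(P[...,2]<.1)
for lo in(.066,.075,.08,.084):
    k=reg&(P[...,2]>lo); p=P[k]; e=np.linalg.eigh(np.cov(p[:,:2].T))[1][:,1]
    print(lo,len(p),p.mean(0),cv2.minAreaRect((p[:,:2]*1000).astype(np.float32)),np.degrees(np.arctan(e[1]/e[0])))
E
```

```text
0.066 880 [0.52477697 0.27086864 0.08564253] ((527.2291259765625, 270.6798400878906), (14.15623664855957, 41.64080810546875), 57.86188507080078) -32.24945729092338
0.075 805 [0.52540206 0.27085187 0.0870642 ] ((527.2906494140625, 270.6733703613281), (14.151093482971191, 41.55073165893555), 57.7242546081543) -32.00903909560201
0.08 758 [0.52587898 0.27084394 0.08766777] ((527.2906494140625, 270.6733703613281), (14.151093482971191, 41.55073165893555), 57.7242546081543) -32.11038180671847
0.084 717 [0.52633763 0.27081605 0.08798502] ((527.33056640625, 270.669677734375), (14.021387100219727, 41.417484283447266), 58.12376022338867) -32.11219023593678
```

```bash
python3 - <<'E'
from h import *
c=[.5273,.2707]; yy=np.radians(-32.1+90)
movep([*c,.15],down(yy).as_quat()); move_gripper(.05)
line_to([*c,.088]); print(current_eef_pos(),current_ft_force())
move_gripper(0.0); print("gap",current_finger_gap(),current_grasp_force())
for a in(15,30,40,44,47):
    movep([*c,.088],down(yy+np.radians(a)).as_quat()); print(a,current_wrist_torque(),current_ft_force())
print(current_q())
pause(.2); move_gripper(.05); line_to([*c,.2])
W=camera_model("wrist");im,d=read_camera("wrist");P=cloud(W,d)
k=(np.linalg.norm(P[...,:2]-c,axis=-1)<.04)&(P[...,2]<.1)&(P[...,2]>.08); p=P[k]
print(cv2.minAreaRect((p[:,:2]*1000).astype(np.float32)))
k=(np.linalg.norm(P[...,:2]-c,axis=-1)<.09)&(P[...,2]>.04)&(P[...,2]<.05)
print(rect(P,k)[0]); print(current_time_s())
E
```

```text
[0.52765138 0.27082893 0.08841148] [-0.41213356 -0.31339603  0.32429504]
gap 0.013729843404700251 29.99426543712616
15 [ 0.36675949 -0.12733819  0.01390845] [1.5270954  3.65124036 2.39097323]
30 [-0.13440925 -0.13967652  0.05710661] [ 0.62956758 -0.7966174   3.81780122]
40 [-0.57468063 -0.1405329  -0.03277802] [ 1.5503666  -3.34227231  6.38362171]
44 [-0.60799998 -0.20002679 -0.53235314] [ 1.97916329 -3.63417479  5.55453901]
47 [-0.59218457 -0.06735845 -0.67732252] [ 0.79004993 -3.66193417  5.93139948]
[ 3.44153827e-01  6.26876124e-01  1.52932868e+00 -4.33814179e-04
  9.85861689e-01 -1.47748247e+00]
((527.1049194335938, 270.41729736328125), (41.252445220947266, 14.018839836120605), 10.218239784240723)
(np.int32(7066), array([0.521 , 0.2689, 0.0445]), ((527.2041015625, 270.4317626953125), (109.474365234375, 99.98072814941406), 10.252123832702637), array([259.5, 185. ]))
7.5417
```

The dial is now at its stop: the bar yaw of 10.22° matches the box yaw of 10.25°. Next I'll refine the machine pose from the wrist view and tap the bolts.

```bash
python3 - <<'E'
from h import *
yaw=np.radians(-8.5); q=down(yaw+np.pi/2).as_quat()
movep([.5184,-.0527,.23],q); move_gripper(0.)
W=camera_model("wrist");im,d=read_camera("wrist");cv2.imwrite("pics/w2.png",im);P=cloud(W,d)
np.savez("w2.npz",im=im,d=d,W=W["world_to_cam"])
B=[]
for b in([.5341,.0514],[.5184,-.0527],[.5027,-.1567]):
    k=(np.linalg.norm(P[...,:2]-b,axis=-1)<.022)&(P[...,2]>.07)&(P[...,2]<.08); p=P[k]
    if len(p)<30: print("none",len(p)); B.append(b); continue
    r=cv2.minAreaRect((p[:,:2]*1000).astype(np.float32)); print(len(p),r,p[:,2].mean()); B.append(np.array(r[0])/1000)
B=np.array(B); np.save("B.npy",B)
for i,b in enumerate(B):
    movep([*b,.13],q); line_to([*b,.103]); f0=current_ft_force()[2]; z0=None
    for t in np.arange(.1,.0885,-.001):
        line_to([*b,t],.03); f=current_ft_force()[2]-f0; z=current_eef_pos()[2]-.022
        if z0 is None and f>1: z0=z
        if f>12: break
    print(i+1,"contact",z0,"end",z,"f",f,"cmd",t,current_time_s()); 
    line_to([*b,.13])
    if z0 and z0-z>.004: break
E
```

```text
368 ((532.7922973632812, 50.922340393066406), (22.123790740966797, 19.909366607666016), 50.27805709838867) 0.07416796439333599
350 ((517.270263671875, -52.510833740234375), (19.187915802001953, 22.029823303222656), 81.33622741699219) 0.07421461817155818
361 ((501.76922607421875, -156.20631408691406), (19.91303253173828, 22.106645584106445), 23.048269271850586) 0.07420160458933041
1 contact 0.07487267542956547 end 0.07472526832576687 f 14.0096733424226 cmd 0.095 12.2083
2 contact 0.07486657810754299 end 0.07470869762139562 f 15.94360657080395 cmd 0.095 14.925
3 contact 0.06926326484114215 end 0.06915443948746883 f 12.61155959610705 cmd 0.09 18.8917
```

View pics/w2.png

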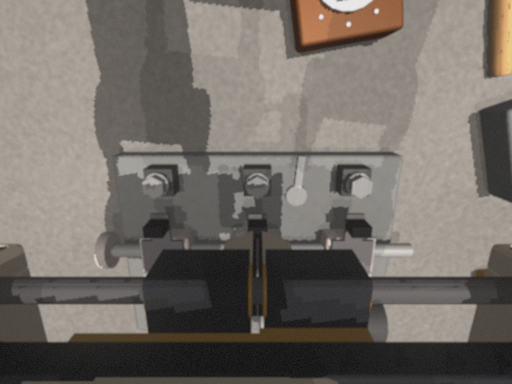

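The wrist view shows bolts at (157,181), (257,181) and (358,183) and the right ear at (157,228). Bolts 1 and 2 are firm at 74.7 mm. Bolt 3 gave way to 69.2 mm, so it is the loose one. Now I'll check its ear and the reach for the lift.

```bash
cat > cap.py <<'E'
from h import *
B=np.load("B.npy"); e=B[0]-B[2]; yaw=np.arctan2(e[1],e[0])-np.pi/2
X=np.array([np.cos(yaw),np.sin(yaw),0]); Y=np.array([-np.sin(yaw),np.cos(yaw),0]); Z=np.array([0,0,1.])
def pose(G,th,s=1.,up=.003):  # G = ear grip (shut); returns TCP position, quat at opening th, tilt s*th
    H=G+.062*X-.019*Z; g=H+(-.062*np.cos(th)+.019*np.sin(th))*X+(.062*np.sin(th)+.019*np.cos(th))*Z
    r=R.from_rotvec(s*th*Y)*down(yaw+np.pi/2); return g-r.as_matrix()[:,2]*.003+up*(np.sin(th)*X+np.cos(th)*Z),r.as_quat()
E
python3 - <<'E'
from cap import *
G=np.array([*B[2],.08])+.043*X; print(np.degrees(yaw),G)
z=np.load("w2.npz");m=camera_model("wrist");m["world_to_cam"]=z["W"];P=cloud(m,z["d"])
k=(np.linalg.norm(P[...,:2]-G[:2],axis=-1)<.018)&(P[...,2]>.084)&(P[...,2]<.095);p=P[k]
print(len(p),cv2.minAreaRect((p[:,:2]*1000).astype(np.float32)) if len(p) else 0)
for s in(1,.7,.4):
    print(s,[(th,inverse_kinematics(*pose(G,th,s)) is not None) for th in(0,.3,.6,.8,.9,1.0)])
print(np.round(inverse_kinematics(*pose(G,.9)) if inverse_kinematics(*pose(G,.9)) is not None else [],2),current_q())
W=camera_model("wrist");im,d=read_camera("wrist");P=cloud(W,d)
for b in B:
    k=(np.linalg.norm(P[...,:2]-b,axis=-1)<.008)&(P[...,2]<.08);print("bolt z",k.sum(),np.median(P[k][:,2]) if k.any() else 0)
E
```

```text
-8.518259335525661 [ 0.54429488 -0.16257567  0.08      ]
261 ((544.236083984375, -162.61187744140625), (20.322038650512695, 12.50940227508545), 79.73147583007812)
1 [(0, True), (0.3, True), (0.6, True), (0.8, True), (0.9, True), (1.0, True)]
0.7 [(0, True), (0.3, True), (0.6, True), (0.8, True), (0.9, True), (1.0, True)]
0.4 [(0, True), (0.3, True), (0.6, True), (0.8, True), (0.9, True), (1.0, True)]
[-0.34  1.19  0.53 -0.2   2.3  -1.82] [-4.47720281e-01  4.69616393e-01  1.68654102e+00 -2.34309742e-06
  9.84867923e-01 -1.87014873e+00]
bolt z 0 0
bolt z 413 0.07404765428489082
bolt z 336 0.06844306455718299
```

```bash
python3 - <<'E'
from cap import *
G=np.array([.54427,-.1626,.08]); p,q=pose(G,0)
movep(p+.06*Z,q); move_gripper(.05); line_to(p,.08); print(current_eef_pos(),current_ft_force())
move_gripper(0.); print("gap",current_finger_gap(),current_grasp_force())
for th in np.arange(.1,.96,.1):
    p,q=pose(G,th); line_to(p,.06,q); f=current_ft_force(); print(round(th,2),np.round(f,1),round(current_finger_gap(),4))
    if np.linalg.norm(f)>40: print("stop"); break
pause(.3); print(current_time_s(),current_grasp_force(),current_eef_pos(),p)
for n in("side","top"):
    im,d=read_camera(n); np.savez(n+"1.npz",im=im,d=d)
    c=im[140:280,220:360] if n=="side" else im[110:230,200:350]; cv2.imwrite(f"pics/{n}1.png",cv2.resize(c,None,fx=4,fy=4,interpolation=cv2.INTER_CUBIC))
E
```

```text
[ 0.54460933 -0.1627467   0.08639951] [-0.22572041 -0.68726647 -0.22820241]
gap 0.02001304936166723 30.00026204623282
0.1 [-3.1 -1.8  5.8] 0.0201
0.2 [-3.6 -1.   5.2] 0.0198
0.3 [-3.6 -1.6  6.5] 0.0192
0.4 [-4.4 -1.1  6.7] 0.0197
0.5 [-5.2 -0.9  6. ] 0.02
0.6 [-6.7 -0.9  5.1] 0.0197
0.7 [-7.3 -1.7  4.3] 0.0197
0.8 [-8.2 -0.4  3.8] 0.0198
0.9 [-6.6  1.7  1.3] 0.0197
24.825 29.999125306494534 [ 0.58598113 -0.16908162  0.12307645] [ 0.58683853 -0.16897578  0.12510652]
```

View pics/side1.png

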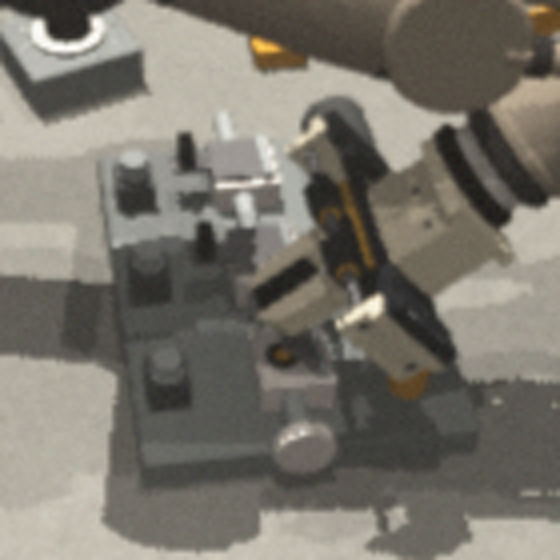

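The side view shows the right cap lifted off its housing, whose open bore is at crop (290,355), and held between the fingers at (340,290). The left and middle caps are still shut, with upright ears at (185,150) and (205,240), and the lock cylinder is in place. The gap is 20 mm with a 30 N grip, so the ear is still held.

```bash
python3 -c "
from station import *
print(current_finger_gap(),current_grasp_force(),current_time_s());print(finish_job())"
```

```text
0.019869518346666535 29.99921620823443 24.925
the job is handed in; nothing more can be done
None
```

The job is handed in: the dial is at its off stop, the right bolt (bolt 3) was the loose one and sank about 6 mm, and its cap is held open at about 0.9 rad with the other two caps shut; I saw no bystander disturbed.

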